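# Press the lid of the small paint tin home

## Robot

A 7-joint arm with a two-finger parallel gripper is mounted at the origin on the work surface. World frame = base frame: x ahead of the robot, y to its left, z up, the work surface at z = 0. Lengths are in mm, angles in rad, forces in N, time in s.
With the tool pointing down it reaches from about 400 to 875 mm from the base axis. Payload 4.4 kg.
Tool frame: the origin (TCP) lies on the centre line of the jaws, within the pads' length; the fingertips stand 25 mm ahead of it and the grasp point (between the pads) lies 6 mm ahead of it (ctrl.finger_overhang is the distance from the TCP to the fingertips, in mm); z points along the fingers, y is the line along which they close (so a half turn about z gives the same grasp; the last joint's range is limited). The gripper opens to 85 mm and grips with 20 to 120 N. Pads are 22 mm wide; open, the fingers measure 114 mm over their backs; the gripper's body (76 mm by 85 mm) begins 54 mm behind the grasp point. The pads swing forward as they close: fully open they stand 13 mm farther back than shut.
Start: joints at [1.176, 0.628, 0.038, 1.517, -0.027, 0.996, -0.02], TCP at [209.918, -615.185, 232.413] pointing down, gripper open.
Joint ranges: [-3.06, 3.06], [-0.37, 2.12], [-1.25, 1.32], [0.18, 2.47], [-1.1, 4.24], [0.23, 1.98], [-2.94, 2.94]. Speed limits (rad/s): [2.57, 2.57, 3.14, 3.14, 3.14, 3.14, 3.14].

## Interface

Orientations are given as [roll, pitch, yaw] about the fixed x, y, z axes, in that order (R = Rz(yaw) Ry(pitch) Rx(roll)).
In Python, from cell import ctrl gives the robot as it stands. The module is installed in compiled form; this text tells all that it offers.
- The arm moves only by the tool play_rows, never from a script. Its argument "targets" is a list of rows, each a list of 5 numbers: the closure, from 0 (fully open) to 1 (shut), then the shift along the tool's x, y, z in cm, then the turn about the tool's z in degrees. In form: [[gripper, dx, dy, dz, spin], ...]. A call has 1 to 10 rows; each row is the pose to reach, as a shift and turn from the pose commanded when the call began, along the tool's axes at that moment; what a row does not reach only later rows make up. A row lasts 1/10 s, in which the tool goes at most 50 mm and 8.59 degrees, less where a joint would pass 70% of its speed; a pose out of reach is approached as far as the arm can. A call with a gripper value outside its range is refused whole. The fingers move at their own pace and stop on an object; the grip force is fixed at half the most. Time passes only in rows, so rows that repeat a pose let the fingers close. It gives the time, the measured TCP pose, the force, the opening and the grip force at its end, in the units of the state.
- ctrl.read_state(): the state, without advancing time (a new reading comes with each control period).
- ctrl.get_image(name): name is "scene" or "top" or "wrist"; returns (picture, depth): 384x512x3 uint8, red, green, blue; 384x512 float32, mm along the optical axis (not along the pixel's ray), 0 where there is no reading.
- ctrl.calibration(name): a dict with "vfov" (degrees; the focal length in pixels is half the picture's height over the tangent of half this angle, whatever the lens; pixels are square), "cx", "cy" (the principal point, pixels), "k1" (the pictures are not rectified: a ray, as slopes to the right and down, at radius r is drawn at 1 + k1 r^2 times it, then the intrinsics apply), "extrinsics" (4x4, takes a point from camera to world coordinates); the wrist camera has in their place "mount" (4x4, takes a point from camera to tool coordinates, whose origin is the TCP and whose axes are the flange's). Camera axes: x right, y down, z forward; pixel columns grow to the right and rows downward; lengths in mm; the calibration is good to about 2 mm. A picture is of the moment at which its call begins: read the wrist's pose just before it. calibration takes no time and is no camera call.
- ctrl.finish_job(): hands the job in; it is judged then, once.
Trained networks look in the newest picture that a camera, given by its name, has taken for a name from the list of things; names that differ only in an ending like _2 or _b are one class to them, and where a whole thing is asked for, a point or a joint stands for the part that bears it (a point fixed in the world has none). Each returns a list of dicts, best first, with "confidence" (0 to 1); they miss things now and then, are a little off and sometimes report something else, mostly with a low value. They report only what shows in the picture. A call takes as long as a camera call.
- ctrl.search_frame(camera, name): "bbox" ([left, top, right, bottom] in pixels, round what is visible of it).
- ctrl.trace(camera, name): "pixels" (384x512 bool, what is visible of it) and "bbox" ([left, top, right, bottom] in pixels, round what is visible of it).
The state is a dict: "clock": time; "qpos": joint angles; "qd": joint speeds; "tau": joint torques, N m; "eef_pos": TCP position; "tool_rot": TCP orientation; "force": force on the tool from outside, world axes, zero at the start; "torque": the same for the moment, N m; "width": finger opening in mm; "gripper_force": force on a finger pad.
Only numpy, scipy, OpenCV 4.12 (cv2) and the standard library are available. Lean on these libraries where they do the work, as an engineer would, in place of code of your own. Each camera call takes 0.05 s, during which the arm holds its last target. There are 200 camera calls.

## Task

The lid of the smallest of the three paint tins in the middle of the bench is not on properly: it stands up all round, more on one side than on the other. Without gripping or lifting anything, press the lid's flange down with light fingertips, on one side and then on the opposite side, until the lid is fully home all round, then take the hand away. Leave the tin standing where it is, and leave the two bigger tins alone (one of them is still in use and its lid is up too) together with everything else on the bench.

Things in the scene. Friction and masses are not known exactly. Their poses are not given: they have to be found in the camera images.
- tin_small: The smallest of the three paint tins: loose bright steel tin with paper label, upright, 86 mm in diameter, 92 mm high to its rolled rim, 0.5 to 1 kg. Origin at the centre of its underside, z up. Its plug lid, 68 mm across, has a flat bright flange 7 mm wide, its middle sunk 6 mm. Fully home, the flange's top lies 94 mm above the tin's underside, 2 mm above the tin's rim.
- tin_small_edge_a (a point): Point on top of the smallest tin's lid flange, 30 mm from the lid's centre, on the tin's +x side: the higher edge, at first 8 to 11.5 mm too high. Moves with the lid. Pressing at an edge lowers that edge only, against about 5 N (10 N at the lid's middle); the lid stays where it is left, does not spring back, and stops hard when home.
- tin_small_edge_b (a point): Point on top of the same flange on the opposite side (the tin's -x side), 30 mm from the lid's centre: the lower of the two raised edges, at first 4 to 7 mm too high. Moves with the lid; goes down under about 5 N like the other.
- tin_inuse: The bigger tin still in use: the same make of tin, 110 mm in diameter, 125 mm high, about 1.3 kg, loose; its lid (90 mm across) is also standing up. To be left alone. Origin at the centre of its underside.
- tin_inuse_edge_a (a point): Point on the lid's flange of the tin in use, 41 mm from the lid's centre, on the tin's +x side. Moves with that lid.
- tin_inuse_edge_b (a point): Point on the same flange on the opposite side.
- tin_shut: The bigger tin that is shut: 110 mm in diameter, 125 mm high (127 mm with its lid), about 1.3 kg, loose, a tin opener lying on its lid. To be left alone. Origin at the centre of its underside.
- opener: Flat steel tin opener, 100 mm long, up to 24 mm wide, 4 mm thick, loose on the lid of the shut tin; leave alone. Origin at the middle of its underside.
- brush: Paint brush lying on the bench, 200 mm long, 50 mm wide, 20 mm high, loose; leave alone. Origin on the bench below the ferrule, x towards the bristles.
- tape_roll: Roll of masking tape lying flat, 104 mm across, 36 mm high, loose; leave alone. Origin at the centre of its underside.
- screwdriver: Screwdriver lying on the bench, 210 mm long, loose; leave alone. x along its shaft, towards the tip.
- sanding_block: Rubber sanding block, 68 x 115 mm, 34 mm high, loose; leave alone. Origin at the centre of its underside.
- filling_knife: Filling knife lying flat, 200 mm long, blade 60 mm wide, loose; leave alone. Origin on the bench at the neck of the blade, x towards the blade.
- spray_can: Spray can standing upright, 65 mm in diameter, 190 mm high, loose; leave alone. Origin at the centre of its underside.

How it is judged (in metres and radians):
At the end, for the whole second after the job is handed in: The small tin's lid flange is less than 2.5 mm above its seated height at both edges; that tin stands upright and still within 20 mm of its start; the bigger tins are within 10 mm, the lid of the one in use within 4 mm, the other loose things within 15 mm, of theirs (z of each of tin_small_edge_a, tin_small_edge_b in the frame of tin_small below 0.0965 m and angle between tin_small's own z axis and vertical below 0.05 rad and height (world z) of tin_small below 0.005 m and distance of tin_small from where it was at the start of the episode below 0.02 m and linear speed of tin_small below 0.01 m/s and distance of each of tin_inuse, tin_shut from where it was at the start of the episode below 0.01 m and distance of each of tin_inuse_edge_a, tin_inuse_edge_b from where it was at the start of the episode below 0.004 m and distance of each of opener, brush, tape_roll, screwdriver, sanding_block, filling_knife, spray_can from where it was at the start of the episode below 0.015 m); the robot touches nothing.
It fails at once if the small tin or its lid is pressed with more than 40 N (contact force between any of the fingers, the arm and tin_small above 40 N).
It fails at once if the small tin is lifted, tipped or shoved more than 20 mm (height (world z) of tin_small above 0.008 m or angle between tin_small's own z axis and vertical above 0.12 rad or distance of tin_small from where it was at the start of the episode above 0.02 m).
It fails at once if the small tin's lid is prised further up (z of any of tin_small_edge_a, tin_small_edge_b in the frame of tin_small above 0.112 m).
It fails at once if a bigger tin or its lid is touched with more than 3 N, or moved more than 10 mm (its lid 4 mm) (contact force between any of the fingers, the arm and tin_inuse above 3 N or contact force between any of the fingers, the arm and tin_shut above 3 N or distance of any of tin_inuse, tin_shut from where it was at the start of the episode above 0.01 m or distance of any of tin_inuse_edge_a, tin_inuse_edge_b from where it was at the start of the episode above 0.004 m).
It fails at once if another loose thing on the bench is moved more than 15 mm (distance of any of opener, brush, tape_roll, screwdriver, sanding_block, filling_knife, spray_can from where it was at the start of the episode above 0.015 m).
It also fails if it takes over 32 s, if anything falls off the work surface, if the arm or the gripper's body presses on something with over 40 N, if the wrist force passes 120 N, or if a joint passes its speed limit or range.

## Working session

There is one attempt and no reset: what is moved stays moved. The work goes in short steps, Python scripts to look and compute and a tool call to move; the robot and the scene stay as the last step left them, time stands still between calls to the robot, and variables do not carry over. Pictures are saved under pics/ and viewed, at most 10 in all, crops included, and the job is handed in when it is done.

Besides the shell and the picture viewer there is one more tool, called after "Call:" as name(argument=value, ...), one argument or row to a line, values as JSON. play_rows: Moves the arm, as the interface text tells. Its arguments: {"type":"object","properties":{"targets":{"type":"array"}},"required":["targets"]}

```bash
mkdir -p pics
cat > h.py <<'E'
import numpy as np, cv2
from cell import ctrl
from scipy.spatial.transform import Rotation as R
def cam(name,st=None):
    c=ctrl.calibration(name); f=192/np.tan(np.radians(c['vfov'])/2)
    if 'extrinsics' in c: T=np.array(c['extrinsics'])
    else:
        W=np.eye(4); W[:3,:3]=R.from_euler('xyz',st['tool_rot']).as_matrix(); W[:3,3]=st['eef_pos']; T=W@np.array(c['mount'])
    return c,f,T
def pts(name,depth,st=None):
    c,f,T=cam(name,st); v,u=np.mgrid[:384,:512].astype(float)
    K=np.array([[f,0,c['cx']],[0,f,c['cy']],[0,0,1]])
    xd=(u-c['cx'])/f; yd=(v-c['cy'])/f; x,y=xd.copy(),yd.copy()
    for _ in range(20):
        s=1+c['k1']*(x*x+y*y); x,y=xd/s,yd/s
    P=np.stack([x*depth,y*depth,depth],-1)@T[:3,:3].T+T[:3,3]
    P[depth<=0]=np.nan
    return P
def save(n,im): cv2.imwrite('pics/'+n,im[...,::-1])
E
python3 - <<'E'
from h import *
st=ctrl.read_state(); print(st['eef_pos'],st['tool_rot'],st['clock'])
ims=[]
for n in('top','scene'):
    im,d=ctrl.get_image(n); np.savez(n+'.npz',im=im,d=d); save(n+'.png',im); P=pts(n,d)
    for k in('tin_small','tin_inuse','tin_shut','spray_can'):
        for r in ctrl.trace(n,k)[:3]:
            m=r['pixels']; q=P[m]; z=np.nanmax(q[:,2]); t=q[q[:,2]>np.nanpercentile(q[:,2],95)-15]
            print(n,k,round(r['confidence'],2),np.round(r['bbox']),np.round(z),np.round(np.nanmin(t,0)),np.round(np.nanmax(t,0)))
a=np.vstack([cv2.imread('pics/top.png')]); b=cv2.imread('pics/scene.png')
cv2.imwrite('pics/both.png',cv2.resize(np.hstack([a,b]),(800,300)))
print(ctrl.calibration('wrist'))
E
```

```text
[ 209.71721232 -614.57927389  231.5013307 ] [-3.13970819e+00  2.97388563e-05  3.28807061e-01] 0.0
top tin_small 0.89 [139. 221. 179. 258.] 106.0 [421. 168.  87.] [504. 252. 106.]
top tin_small 0.55 [141. 230. 168. 253.] 106.0 [432. 176.  88.] [494. 242. 106.]
top tin_inuse 0.82 [215. 176. 260. 222.] 141.0 [522. -55. 120.] [631.  51. 141.]
top tin_shut 0.62 [301. 184. 349. 234.] 133.0 [ 483. -275.  114.] [ 594. -165.  133.]
top spray_can 0.91 [385. 138. 438. 176.] 193.0 [ 655. -477.  176.] [ 716. -414.  193.]
scene tin_small 0.7 [258. 121. 287. 162.] 105.0 [418. 166.  86.] [503. 252. 105.]
scene tin_small 0.42 [139. 312. 185. 358.] 198.0 [ 658. -478.  177.] [ 759. -415.  198.]
scene tin_inuse 0.59 [241. 170. 278. 229.] 139.0 [520. -60. 119.] [629.  50. 139.]
scene spray_can 0.7 [138. 312. 185. 361.] 195.0 [ 657. -478.  177.] [ 755. -415.  195.]
{'vfov': 69.58964658637166, 'cx': 257.4671462425411, 'cy': 195.95513461564317, 'k1': -0.005357930509494859, 'mount': array([[-7.22493353e-04, -9.50952331e-01, -3.09336616e-01,
         7.89795218e+01],
       [ 9.99999243e-01, -9.95165264e-04,  7.23683876e-04,
        -1.04264340e+00],
       [-9.96029924e-04, -3.09335859e-01,  9.50952330e-01,
        -1.42818908e+02],
       [ 0.00000000e+00,  0.00000000e+00,  0.00000000e+00,
         1.00000000e+00]])}
```

View pics/top.png

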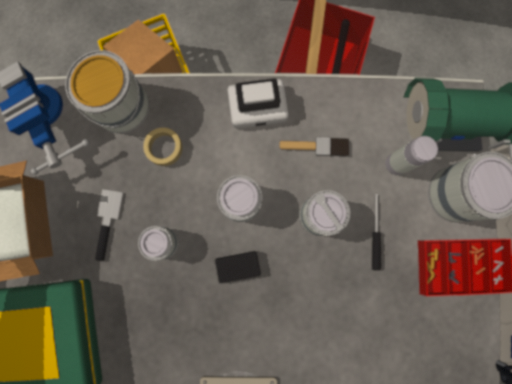

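View pics/scene.png

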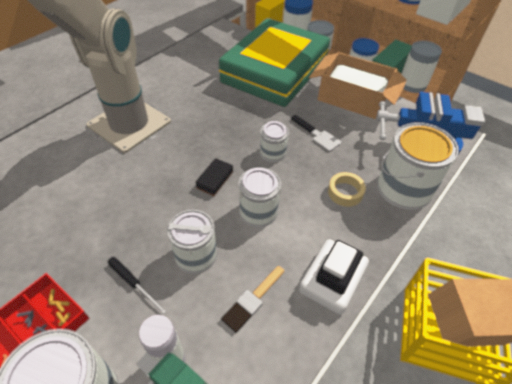

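The tin stands at about (461, 209) in both views; its top is at about 105 mm, which fits a raised lid. In the top picture it is at pixel (156, 243). I'll shut the fingers and go there by way of (430, -200).

Call:
play_rows(
  targets=[
    [1,3.4,-3.2,0,0],
    [1,6.8,-6.4,0,0],
    [1,10.3,-9.7,0,0],
    [1,13.7,-12.9,0,0],
    [1,17.1,-16.1,0,0],
    [1,20.5,-19.3,0,0],
    [1,24,-22.5,0,0],
    [1,27.4,-25.8,0,0],
    [1,30.8,-29,0,0],
    [1,34.2,-32.2,0,0],
  ],
)

```text
clock: 1.5
eef_pos: [430.4, -198.4, 232.8]
tool_rot: [3.141, -0.001, 0.329]
force: [1.1, 0.2, 0.4]
width: -0.1
gripper_force: 0.0
```

Call:
play_rows(
  targets=[
    [1,1.6,-3.9,0,0],
    [1,3.2,-7.8,0,0],
    [1,4.8,-11.8,0,0],
    [1,6.4,-15.7,0,0],
    [1,8,-19.6,0,0],
    [1,9.6,-23.5,0,0],
    [1,11.2,-27.5,0,0],
    [1,12.8,-31.4,0,0],
    [1,12.8,-31.4,0,0],
    [1,12.8,-31.4,0,0],
  ],
)

```text
clock: 2.5
eef_pos: [449.3, 139.3, 232.4]
tool_rot: [3.141, -0.0, 0.331]
force: [-0.7, -0.7, -0.3]
width: -0.2
gripper_force: 0.0
```

```bash
cat > look.py <<'E'
from h import *
import sys
n=sys.argv[1]
st=ctrl.read_state(); im,d=ctrl.get_image('wrist'); save(n+'.png',im); np.savez(n,im=im,d=d)
P=pts('wrist',d,st); print(st['eef_pos'],st['tool_rot'],st['clock'])
for k in('tin_small','tin_small_edge_a'):
    for r in ctrl.trace('wrist',k)[:2]: print(k,r['confidence'],r['bbox'])
c0=np.array([461,209.])
q=P[np.isfinite(P).all(-1)]; dist=np.hypot(*(q[:,:2]-c0).T)
w=q[(dist<70)&(q[:,2]>83)&(q[:,2]<112)]
(cx,cy),r=cv2.minEnclosingCircle(w[:,:2].astype(np.float32)); print('tin centre',cx,cy,r,len(w))
rad=np.hypot(w[:,0]-cx,w[:,1]-cy)
f=w[(rad>27.5)&(rad<33)&(w[:,2]>93)]
ang=np.degrees(np.arctan2(f[:,1]-cy,f[:,0]-cx))
for a in range(-180,180,30):
    m=(ang>=a)&(ang<a+30); print(a+15,m.sum(),np.round(np.percentile(f[m,2],[10,50,90]),1) if m.sum() else '')
A=np.c_[f[:,0]-cx,f[:,1]-cy,np.ones(len(f))]; x=np.linalg.lstsq(A,f[:,2],rcond=None)[0]
for _ in range(5):
    e=np.abs(A@x-f[:,2])<2; x=np.linalg.lstsq(A[e],f[e,2],rcond=None)[0]
g=np.hypot(x[0],x[1]); print('mid z',x[2],'high side deg',np.degrees(np.arctan2(x[1],x[0])),'z at +-30:',x[2]+30*g,x[2]-30*g)
E
python3 look.py w1
```

```text
[449.25000158 139.28856319 232.43129333] [ 3.14140234e+00 -1.73935476e-05  3.31421715e-01] 2.5
tin_small 0.8 [149.8, 109.5, 241.4, 193.4]
tin_small 0.41 [409.9, 55.7, 512.0, 167.8]
tin_small_edge_a 0.75 [159.8, 118.1, 229.5, 187.8]
tin_small_edge_a 0.68 [407.2, 58.6, 509.8, 170.5]
tin centre 461.1550598144531 210.89093017578125 43.91029739379883 5491
-165 84 [103.8 104.7 105.6]
-135 85 [102.5 103.6 104.6]
-105 86 [101.2 102.2 103.3]
-75 90 [100.  101.  101.9]
-45 96 [ 99.2 100.1 100.9]
-15 96 [ 99.1  99.9 100.9]
15 93 [ 99.8 100.8 101.7]
45 99 [100.8 101.9 102.8]
75 94 [102.  103.  104.1]
105 96 [103.  104.1 105.2]
135 89 [103.9 105.  105.9]
165 84 [104.5 105.3 105.9]
mid z 102.6124623996717 high side deg 156.2384511094638 z at +-30: 105.25133364691358 99.97359115242982
```

View pics/w1.png

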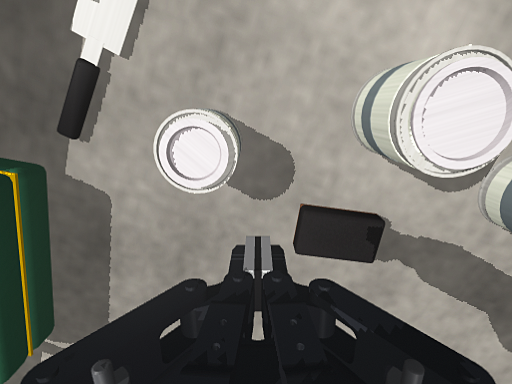

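The picture shows the lid's flange ring at pixel (195, 153). Depth gives the high side towards 156° in world axes, at z ≈ 105 (11 mm too high), and the opposite side at ≈ 100 (6 mm too high). Both fit the text. The next move goes above edge a at (434, 222).

Call:
play_rows(
  targets=[
    [1,0.6,-4.2,0,0],
    [1,1.3,-8.4,0,0],
    [1,1.3,-8.4,2.5,0],
    [1,1.3,-8.4,5,0],
    [1,1.3,-8.4,7.5,0],
    [1,1.3,-8.4,9,0],
    [1,1.3,-8.4,9,0],
    [1,1.3,-8.4,9,0],
  ],
)

```text
clock: 3.45
eef_pos: [435.1, 221.2, 142.7]
tool_rot: [3.141, -0.0, 0.327]
force: [0.2, 0.2, -0.1]
width: 0.0
gripper_force: 0.0
```

```bash
python3 look.py w2; python3 -c "
from cell import ctrl; print(ctrl.finger_overhang, ctrl.read_state()['force'])"
```

```text
[435.09580281 221.18063315 142.70968255] [ 3.14119617e+00 -1.15354998e-05  3.26780452e-01] 3.45
tin_small 0.58 [224.4, 122.5, 341.9, 245.6]
tin_small_edge_a 0.96 [236.9, 143.6, 332.1, 241.3]
tin centre 460.3174743652344 210.47805786132812 44.00194549560547 10445
-165 146 [104.  104.8 105.5]
-135 149 [102.8 103.7 104.5]
-105 158 [101.6 102.4 103.3]
-75 165 [100.2 101.1 101.9]
-45 177 [ 99.4 100.3 101.1]
-15 188 [ 99.1 100.2 101.1]
15 191 [ 99.8 100.8 101.5]
45 183 [100.6 101.7 102.7]
75 187 [102.1 103.1 103.9]
105 181 [103.4 104.4 105.4]
135 170 [104.3 105.2 106. ]
165 158 [104.6 105.4 106.2]
mid z 102.74128747034169 high side deg 157.0172680204639 z at +-30: 105.37380051438804 100.10877442629534
25.0 [ 0.57884134 -0.16006742  0.62923021]
```

View pics/w2.png

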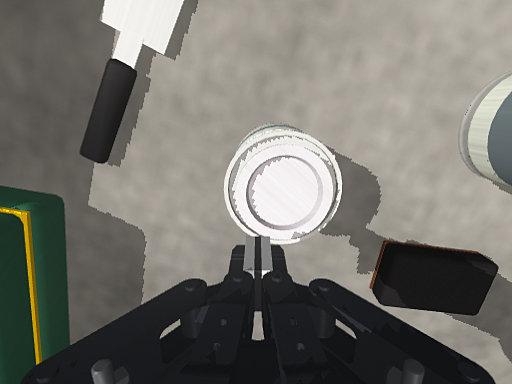

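The fingertips at pixel (258, 237) stand over the flange's near side, and the fit agrees with the first one. I'll shift 3 mm outwards and press gently.

Call:
play_rows(
  targets=[
    [1,-0.2,-0.2,0.5,0],
    [1,-0.2,-0.2,1.0,0],
    [1,-0.2,-0.2,1.2,0],
    [1,-0.2,-0.2,1.3,0],
    [1,-0.2,-0.2,1.4,0],
    [1,-0.2,-0.2,1.5,0],
    [1,-0.2,-0.2,1.6,0],
  ],
)

```text
clock: 4.3
eef_pos: [432.1, 223.5, 126.4]
tool_rot: [-3.142, -0.0, 0.329]
force: [-0.0, 0.3, -0.4]
width: 0.1
gripper_force: 0.0
```

```bash
python3 look.py w3; python3 -c "
from cell import ctrl; print(ctrl.read_state()['force'])"
```

```text
[432.11619517 223.49299099 126.39859602] [-3.14156569e+00 -1.99007136e-04  3.28721835e-01] 4.3
tin_small 0.67 [223.6, 122.9, 353.5, 253.0]
tin_small_edge_a 0.69 [240.8, 146.4, 346.2, 248.1]
tin centre 461.14398193359375 211.47142028808594 43.68320846557617 12136
-165 186 [104.  104.8 105.8]
-135 178 [102.9 103.8 104.7]
-105 190 [101.6 102.4 103.3]
-75 200 [100.3 101.1 102.1]
-45 212 [ 99.4 100.1 101.1]
-15 220 [ 99.2 100.1 100.9]
15 240 [ 99.7 100.7 101.6]
45 237 [101.  101.8 102.7]
75 223 [102.2 103.1 104. ]
105 218 [103.4 104.3 105.2]
135 203 [104.4 105.2 106.1]
165 141 [104.6 105.3 106.1]
mid z 102.73588402830457 high side deg 157.69974197005507 z at +-30: 105.37622315905767 100.09554489755146
[-0.20803599 -0.7993095   0.13415522]
```

```bash
python3 -c "
import cv2; a=cv2.imread('pics/w3.png')[110:310,160:400]; cv2.imwrite('pics/w3c.png',cv2.resize(a,None,fx=3,fy=3))
import numpy as np; from h import *
d=np.load('w3.npz')['d']; P=pts('wrist',d,dict(eef_pos=[432.1,223.5,126.4],tool_rot=[3.1416,0,.3287]))
for v in range(225,300,5): print(v,np.round(P[v,250]),np.round(P[v,266]))"
```

```text
225 [436. 231. 106.] [437. 220. 101.]
230 [425. 228.  90.] [435. 220. 104.]
235 [424. 227.  94.] [432. 219. 105.]
240 [441. 232. 137.] [443. 224. 136.]
245 [440. 231. 141.] [443. 224. 142.]
250 [441. 231. 146.] [444. 224. 147.]
255 [441. 231. 152.] [444. 224. 152.]
260 [440. 231. 155.] [443. 224. 156.]
265 [441. 231. 161.] [443. 224. 160.]
270 [441. 231. 164.] [443. 224. 164.]
275 [442. 231. 169.] [444. 225. 169.]
280 [442. 231. 173.] [444. 225. 173.]
285 [443. 231. 178.] [444. 225. 176.]
290 [443. 231. 180.] [444. 225. 180.]
295 [441. 231. 181.] [444. 225. 183.]
```

View pics/w3c.png

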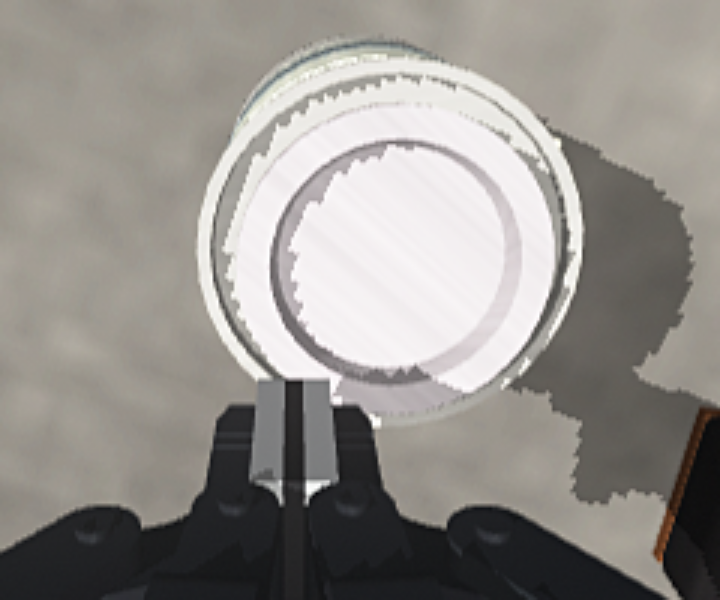

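The fingertips at pixel (258, 237) show over the flange's edge, but with a clear gap above it. By depth, they end about 30 mm higher than the stated overhang suggests. I'll carry on down in small force-checked steps, fewer than 11 mm per call, since the lid yields over that travel.

Call:
play_rows(
  targets=[
    [1,0,0,0.2,0],
    [1,0,0,0.4,0],
    [1,0,0,0.6,0],
    [1,0,0,0.8,0],
    [1,0,0,0.8,0],
  ],
)

```text
clock: 4.95
eef_pos: [431.8, 223.3, 118.1]
tool_rot: [3.141, 0.001, 0.329]
force: [0.9, -0.1, -0.3]
width: -0.1
gripper_force: 0.0
```

Call:
play_rows(
  targets=[
    [1,0,0,0.2,0],
    [1,0,0,0.4,0],
    [1,0,0,0.6,0],
    [1,0,0,0.8,0],
    [1,0,0,0.8,0],
  ],
)

```text
clock: 5.45
eef_pos: [431.9, 223.4, 110.1]
tool_rot: [3.142, 0.001, 0.329]
force: [0.1, 0.0, -0.7]
width: -0.1
gripper_force: 0.0
```

```bash
python3 look.py w4|tail -5; python3 -c "
import cv2; a=cv2.imread('pics/w4.png')[110:310,160:400]; cv2.imwrite('pics/w4c.png',cv2.resize(a,None,fx=3,fy=3))"
```

```text
75 274 [102.1 103.1 104. ]
105 258 [103.6 104.3 105.3]
135 190 [104.2 105.  106. ]
165 0 
mid z 102.71931352667418 high side deg 156.8358659093567 z at +-30: 105.36317367279018 100.07545338055819
```

View pics/w4c.png

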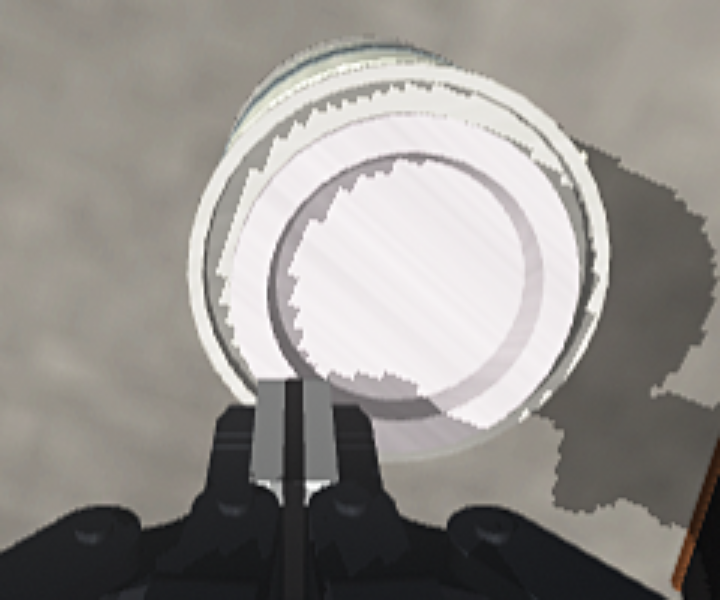

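The lid hasn't moved and the gap is closing. By depth, the tips are near 117, so contact should come at TCP z ≈ 98.

Call:
play_rows(
  targets=[
    [1,0,0,0.2,0],
    [1,0,0,0.4,0],
    [1,0,0,0.6,0],
    [1,0,0,0.8,0],
    [1,0,0,1.0,0],
    [1,0,0,1.0,0],
  ],
)

```text
clock: 6.2
eef_pos: [431.5, 223.7, 100.3]
tool_rot: [-3.141, 0.001, 0.329]
force: [-0.9, 0.1, 0.5]
width: -0.4
gripper_force: 0.7
```

Call:
play_rows(
  targets=[
    [1,0,0,0.1,0],
    [1,0,0,0.2,0],
    [1,0,0,0.3,0],
    [1,0,0,0.4,0],
    [1,0,0,0.4,0],
  ],
)

```text
clock: 6.7
eef_pos: [431.5, 223.7, 96.4]
tool_rot: [-3.141, 0.001, 0.329]
force: [-2.8, 1.9, 3.5]
width: 0.4
gripper_force: 2.1
```

Contact, at the height the depth predicted. Home should be near TCP z ≈ 86–87.

Call:
play_rows(
  targets=[
    [1,0,0,0.1,0],
    [1,0,0,0.2,0],
    [1,0,0,0.3,0],
    [1,0,0,0.4,0],
    [1,0,0,0.5,0],
  ],
)

```text
clock: 7.2
eef_pos: [431.7, 223.9, 93.3]
tool_rot: [-3.141, -0.001, 0.329]
force: [-7.8, -0.5, 32.8]
width: -0.3
gripper_force: 16.6
```

```bash
python3 look.py w5
```

```text
[431.69977934 223.93260121  93.29211968] [-3.14114616e+00 -5.10443011e-04  3.29237463e-01] 7.2
tin_small 0.8 [216.6, 123.6, 374.1, 281.5]
tin_small_edge_a 0.55 [237.3, 150.8, 362.9, 269.3]
tin centre 460.8541259765625 210.9864501953125 43.66657638549805 16833
-165 176 [94.  94.7 95.4]
-135 225 [95.  96.  96.9]
-105 248 [96.7 97.6 98.6]
-75 273 [98.2 99.  99.9]
-45 298 [ 99.2 100.  100.8]
-15 333 [ 99.3 100.2 101.1]
15 348 [ 98.7  99.5 100.5]
45 329 [97.2 98.2 99.2]
75 297 [95.6 96.7 97.5]
105 262 [94.4 95.3 96.3]
135 250 [ 93.7  95.2 109.1]
165 0 
mid z 97.1061483120419 high side deg -23.16314867169779 z at +-30: 100.20725835917457 94.00503826490922
```

Edge a is home: the fit gives 94.0. The force climbed to 33 N at the stop, so I'll lift straight away and go over to edge b at (488, 199).

Call:
play_rows(
  targets=[
    [1,0,0,-1.5,0],
    [1,0,0,-4,0],
    [1,2.3,2.1,-4,0],
    [1,4.6,4.2,-4,0],
    [1,4.6,4.2,-3,0],
    [1,4.6,4.2,-2,0],
    [1,4.6,4.2,-1.5,0],
    [1,4.6,4.2,-1.2,0],
    [1,4.6,4.2,-1.2,0],
  ],
)

```text
clock: 8.25
eef_pos: [488.1, 199.0, 102.8]
tool_rot: [-3.141, 0.002, 0.33]
force: [-0.1, 0.1, 0.3]
width: -0.0
gripper_force: 0.0
```

Call:
play_rows(
  targets=[
    [1,0,0,0.1,0],
    [1,0,0,0.2,0],
    [1,0,0,0.3,0],
    [1,0,0,0.4,0],
    [1,0,0,0.5,0],
    [1,0,0,0.6,0],
  ],
)

```text
clock: 8.85
eef_pos: [489.4, 198.6, 97.8]
tool_rot: [-3.142, -0.001, 0.329]
force: [-1.5, -1.2, 3.9]
width: -0.2
gripper_force: 2.4
```

Call:
play_rows(
  targets=[
    [1,0,0,0.1,0],
    [1,0,0,0.2,0],
    [1,0,0,0.25,0],
    [1,0,0,0.3,0],
  ],
)

```text
clock: 9.25
eef_pos: [489.5, 198.6, 94.8]
tool_rot: [3.142, -0.001, 0.329]
force: [-0.9, -0.9, 10.1]
width: 0.5
gripper_force: 5.3
```

Call:
play_rows(
  targets=[
    [1,0,0,0.05,0],
    [1,0,0,0.08,0],
  ],
)

```text
clock: 9.45
eef_pos: [489.6, 198.7, 94.5]
tool_rot: [3.142, -0.001, 0.329]
force: [-1.4, -1.4, 14.3]
width: -0.0
gripper_force: 7.2
```

The force is rising as at a hard stop. I'll lift and back off, then check the lid.

Call:
play_rows(
  targets=[
    [1,0,0,-2,0],
    [1,0,0,-6,0],
    [1,0,0,-10,0],
    [1,-3,3,-10,0],
    [1,-6,6,-10,0],
    [1,-6,6,-10,0],
    [1,-6,6,-10,0],
  ],
)

```text
clock: 10.15
eef_pos: [451.4, 121.5, 193.4]
tool_rot: [3.142, 0.0, 0.327]
force: [0.8, 1.3, 0.0]
width: -0.0
gripper_force: 0.0
```

```bash
python3 look.py w6
python3 - <<'E'
from h import *
for n in('top','scene'):
    o=np.load(n+'.npz'); im,d=ctrl.get_image(n)
    e=cv2.absdiff(im,o['im']).max(-1)>40; k,_,s,_=cv2.connectedComponentsWithStats(e.astype(np.uint8)); print(n,[list(map(int,r)) for r in s[1:] if r[4]>15])
E
```

```text
[451.36491362 121.48184184 193.44910742] [3.14151242e+00 4.95491336e-04 3.26727625e-01] 10.15
tin_small 0.78 [113.2, 103.5, 225.2, 203.3]
tin_small_edge_a 0.79 [126.3, 116.6, 204.3, 193.6]
tin centre 460.943603515625 210.7813720703125 43.96802520751953 7372
-165 100 [94.  94.8 95.8]
-135 101 [94.  94.9 95.7]
-105 108 [93.9 94.8 95.6]
-75 112 [94.2 94.9 95.6]
-45 118 [94.  94.9 95.7]
-15 127 [94.2 95.1 95.9]
15 126 [94.3 95.2 96. ]
45 123 [94.3 95.1 96.2]
75 120 [94.2 95.2 95.9]
105 115 [94.2 94.9 95.7]
135 113 [94.  94.8 95.7]
165 104 [94.  94.8 95.6]
mid z 94.9390867490043 high side deg 33.324560495187384 z at +-30: 95.10057873055895 94.77759476744966
top [[144, 212, 5, 9, 25], [141, 217, 32, 63, 1097], [71, 228, 63, 156, 5148], [178, 234, 11, 24, 92], [133, 247, 8, 16, 60], [143, 257, 9, 14, 53], [174, 259, 9, 8, 30], [156, 341, 8, 7, 26], [149, 347, 18, 37, 340], [497, 362, 15, 22, 219], [145, 378, 6, 6, 20]]
scene [[55, 0, 24, 15, 202], [101, 0, 29, 29, 459], [234, 0, 43, 120, 2356], [114, 21, 16, 38, 425], [75, 27, 27, 31, 476], [269, 125, 12, 4, 19], [265, 134, 16, 5, 27], [0, 153, 33, 34, 144], [68, 164, 12, 9, 26], [0, 186, 47, 48, 643], [0, 197, 203, 94, 4874]]
```

View pics/w6.png

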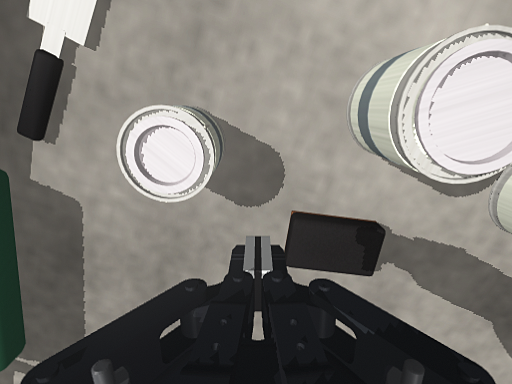

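The lid ring at pixel (168, 153) is level all round at about 95 mm, home to within the calibration's error. The tin hasn't moved, still at (461, 211). The changes in the fixed camera views are at the arm and around the small tin; none are at the other loose things. The hand is clear, so I'll hand in.

```bash
python3 -c "
from cell import ctrl; print(ctrl.finish_job())"
```

```text
the job is handed in; nothing more can be done
None
```

The small tin's lid is pressed home: the flange measures level all round at about 95 mm (seated height 94), with a peak measured force of 33 N. The tin stayed where it was, nothing else on the bench shows as moved, and the job is handed in, with no verdict returned.

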